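Square a stack of drilling blanks in the jig and lock it with the keeper

ROBOT

A 7-joint arm with a two-finger parallel gripper is mounted at the origin on the work surface. World frame = base frame: x ahead of the robot, y to its left, z up, the work surface at z = 0. Lengths are in m, angles in rad, forces in N, time in s.
With the tool pointing down it reaches from about 0.4 to 0.85 m from the base axis. Payload 4.5 kg.
Tool frame: the origin (TCP) lies midway between the tips of the shut fingers; the grasp point (between the pads) lies 19 mm behind it; z points along the fingers, y is the line along which they close (so a half turn about z gives the same grasp; the last joint's range is limited). The gripper opens to 88 mm and grips with 3 to 60 N. Pads are 18 mm wide; open, the fingers measure 123 mm over their backs; the gripper's body (75 mm by 187 mm) begins 45 mm behind the grasp point.
Start: joints at [1.146, 0.689, -0.195, 1.565, 0.157, 0.902, -0.215], TCP at [0.277, -0.56, 0.239] pointing down, gripper open.
Joint ranges: [-3.01, 3.01], [-0.46, 2.08], [-1.47, 1.51], [0.13, 2.56], [-1, 4.14], [0.04, 2.09], [-2.66, 2.66]. Speed limits (rad/s): [2.57, 2.57, 3.14, 3.14, 3.14, 3.14, 3.14].

INTERFACE

Orientations are given as a unit quaternion [x, y, z, w].
In Python, from plant import sensors, eyes, finish_job gives the robot as it stands.
- The arm moves only by the tool send_rows, never from a script. Its argument "rows" is text: rows parted by semicolons, each of 4 numbers parted by spaces: the shift along the tool's x, y, z normalised to -1 to 1, where 1 is 30 cm, then the turn about the tool's z normalised to -1 to 1, where 1 is 2 pi rad. A call has 1 to 10 rows; each row is the pose to reach, as a shift and turn from the pose commanded when the call began, along the tool's axes at that moment, turning the shorter way round; what a row does not reach only later rows make up. A row lasts 1/12 s, in which the tool goes at most 41.7 mm and 7.16 degrees, less where a joint would pass 70% of its speed; a pose out of reach is approached as far as the arm can. A call with a number of a shift or a turn outside -1 to 1 is refused whole. A call with a gripper value outside its range is refused whole. "jaw" is the closure, from -1 (fully open) to 1 (shut), set as the call begins (left out, the last holds). The fingers move at their own pace and stop on an object; "force" is the grip in N (left out, the last holds). Time passes only in rows, so rows that repeat a pose let the fingers close. It gives the time, the measured TCP pose, the force, the opening and the grip force at its end, in the units of the state.
- sensors.get_state(): the state, without advancing time (a new reading comes with each control period).
- eyes.snapshot(name): name is "scene" or "top" or "wrist"; returns (picture, depth): 420x560x3 uint8, red, green, blue; 420x560 float32, m along the optical axis (not along the pixel's ray), 0 where there is no reading.
- eyes.calibration(name): a dict with "fov_y" (degrees; the focal length in pixels is half the picture's height over the tangent of half this angle, whatever the lens; pixels are square), "cx", "cy" (the principal point, pixels), "world_from_camera" (4x4, takes a point from camera to world coordinates). Camera axes: x right, y down, z forward; pixel columns grow to the right and rows downward; lengths in m; the calibration is good to about 2 mm. A picture is of the moment at which its call begins: read the wrist's pose just before it. calibration takes no time and is no camera call; for the wrist camera it gives the pose at the moment of the call.
- finish_job(): hands the job in; it is judged then, once.
The state is a dict: "clock": time; "q": joint angles; "qd": joint speeds; "joint_torque": joint torques, N m; "tool_pos": TCP position; "eef_rot": TCP orientation; "contact_force": force on the tool from outside, world axes, zero at the start; "moment": the same for the moment, N m; "opening": opening from 0.0 (shut) to 1.0 (fully open); "finger_force": force on a finger pad.
Only numpy, scipy, OpenCV 4.12 (cv2) and the standard library are available. Lean on these libraries where they do the work, as an engineer would, in place of code of your own. Each camera call takes 0.05 s, during which the arm holds its last target. There are 200 camera calls.

TASK

Square up the ragged stack of four aluminium plates in the drilling jig: tap their open edges gently until all four lie with their edges aligned, tight against both the side fence and the end stop (feel for the stop, it is clamped at a different place each time). Then set the steel keeper with the grip rib into the pocket beside the stack and press it fully home, shoulders flush with the top plate. Leave the stack square, let go of everything, and do not disturb the other things on the trolley.

Things in the scene. Friction and masses are not known exactly. Their poses are not given: they have to be found in the camera images.
- jig: Drilling jig fixed to the trolley: steel base 190 x 150 x 16 mm (x, y, z); origin: centre of its underside. Plates lie on its top face. Two dark rigid fences 15 mm thick, 34 mm tall: side fence at +y; end stop at +x, clamped where it was last set, its inner face (y -17 to +43 mm) anywhere from x = +49 to +73 mm. Its place is not reported: feel for it. Open at -x and -y.
- side_fence (a point): Middle of the foot of the side fence's inner face, at x = 0, y = +50, z = +16 mm in the jig's frame. The face runs along jig x from -65 to +65 mm and looks to jig -y. Axes as the jig's.
- pocket (a point): Centre of the mouth of the jig's pocket, at x = +10, y = -32, z = +16 mm in the jig's frame: a blind rectangular pocket 72 mm (jig x) by 22 mm (jig y), 8 mm deep, mouth edges chamfered 1 mm. While plates stick out over it the keeper cannot go in. Axes as the jig's.
- plate1: Oiled aluminium plate 110 x 70 x 6 mm, about 125 g, number 1 of 4 from the bottom. Origin: centre of its underside. Slides easily. Against the side fence its origin is at y = +15 mm in the jig's frame, its free edge at y = -20 mm; against the end stop its origin is 55 mm short of the stop's face. Starts 8 to 18 mm off the side fence, 10 to 48 mm off the stop, turned up to 7 degrees.
- plate2: Oiled aluminium plate 110 x 70 x 6 mm, about 125 g, number 2 of 4 from the bottom. Origin: centre of its underside. Slides easily. Against the side fence its origin is at y = +15 mm in the jig's frame, its free edge at y = -20 mm; against the end stop its origin is 55 mm short of the stop's face. Starts 8 to 18 mm off the side fence, 10 to 48 mm off the stop, turned up to 7 degrees.
- plate3: Oiled aluminium plate 110 x 70 x 6 mm, about 125 g, number 3 of 4 from the bottom. Origin: centre of its underside. Slides easily. Against the side fence its origin is at y = +15 mm in the jig's frame, its free edge at y = -20 mm; against the end stop its origin is 55 mm short of the stop's face. Starts 8 to 18 mm off the side fence, 10 to 48 mm off the stop, turned up to 7 degrees.
- plate4: Oiled aluminium plate 110 x 70 x 6 mm, about 125 g, number 4 of 4 from the bottom. Origin: centre of its underside. Slides easily. Against the side fence its origin is at y = +15 mm in the jig's frame, its free edge at y = -20 mm; against the end stop its origin is 55 mm short of the stop's face. Starts 8 to 18 mm off the side fence, 10 to 48 mm off the stop, turned up to 7 degrees.
- keeper: Loose steel keeper, about 250 g: a block 70 x 20 mm (x, y), 32 mm high to its shoulders, the lowest 6 mm tapering to 66 x 16 mm. On top a grip rib 44 mm long (x), 14 mm wide (y), 28 mm high: grip it across y. Origin: centre of the underside. Starts standing on the trolley right of the jig.
- rib (a point): Centre of the top of the keeper's grip rib, 60 mm above the keeper's underside. Home in the pocket (1 mm play all round; keeper x along jig x, either way round) the keeper's underside is 8 mm above the jig's origin, its shoulders level with the top of the stack and this point 68 mm above the jig's origin.
- spare_block: bystander: plain steel block 70 x 30 x 32 mm without a rib, origin centre of underside
- collar: bystander: steel ring, 56 mm outside, 32 mm inside, 22 mm high, origin centre of underside
- screwdriver: bystander: screwdriver with black handle lying along its x
- wrench: bystander: steel wrench lying along its x
- oil_can: bystander: closed can 54 mm across, 150 mm high, standing, origin centre of underside
- battery: bystander: black and yellow tool battery 75 x 60 x 56 mm, origin centre of underside
There are look-alikes about, which are no part of the job. Leave any turquoise look-alike of the plate4 alone.

How it is judged:
On the way, in this order (a step that is already met when the one before it is completed fails the run):
1. all four plates square against the side fence and the end stop (within 2 mm and 0.03 rad) (x of each of plate1, plate2, plate3, plate4 in the frame of end_stop above -0.057 m and y of each of plate1, plate2, plate3, plate4 in the frame of jig above 0.013 m and angle between the x axis of each of plate1, plate2, plate3, plate4 and the x axis of jig, either way round below 0.03 rad and z of each of plate1, plate2, plate3, plate4 in the frame of jig below 0.0365 m), for 0.2 s.
2. the keeper down in the pocket, shoulders flush with the stack (within 1.5 mm) (z of keeper in the frame of jig below 0.0095 m and horizontal distance between keeper and pocket below 0.003 m and angle between keeper's own z axis and vertical below 0.04 rad and angle between the x axis of keeper and the x axis of jig, either way round below 0.06 rad), for 0.2 s.
At the end, for the whole second after the job is handed in: All four plates lie within 2 mm of touching both the side fence and the end stop, within 0.03 rad of the jig's direction; the keeper stands upright in the pocket (3 mm, 0.06 rad), its underside within 1.5 mm of the pocket's floor; everything released and at rest (all of step 1 and all of step 2 and linear speed of each of keeper, plate1, plate2, plate3, plate4 below 0.01 m/s).
It fails at once if a plate is hit or pressed by the fingers with more than 30 N (contact force between the fingers and plate1 above 30 N or contact force between the fingers and plate2 above 30 N or contact force between the fingers and plate3 above 30 N or contact force between the fingers and plate4 above 30 N).
It fails at once if a bystander is moved by more than 30 mm (distance of any of spare_block, collar, screwdriver, wrench, oil_can, battery from where it was at the start of the episode above 0.03 m).
It also fails if it takes over 72 s, if anything falls off the work surface, if the arm or the gripper's body presses on something with over 40 N, if the wrist force passes 120 N, or if a joint passes its speed limit or range.

## Working session

There is one attempt and no reset: what is moved stays moved. The work goes in short steps, Python scripts to look and compute and a tool call to move; the robot and the scene stay as the last step left them, time stands still between calls to the robot, and variables do not carry over. Pictures are saved under pics/ and viewed, at most 10 in all, crops included, and the job is handed in when it is done.

Besides the shell and the picture viewer there is one more tool, called after ">>>" in YAML: its name, and indented under it one key for each argument. send_rows: Moves the arm, as the interface text tells. Scaled input: -1 to 1 covers 30 cm each way for a shift and 2 pi rad each way for a turn. Its arguments: {"type":"object","properties":{"rows":{"type":"string"},"jaw":{"type":"number"},"force":{"type":"number"}},"required":["rows"]}

```bash
ls; mkdir -p pics
cat > h.py <<'E'
import numpy as np, cv2
from plant import sensors, eyes
def snap(n):
    c=eyes.calibration(n); p,d=eyes.snapshot(n); return p,d,c
def K(c,h=420):
    return h/2/np.tan(np.radians(c["fov_y"])/2)
def ray(c,u,v):
    T=np.array(c["world_from_camera"]); f=K(c)
    return T[:3,3],T[:3,:3]@np.array([(u-c["cx"])/f,(v-c["cy"])/f,1])
def onz(c,u,v,z):
    o,r=ray(c,u,v); return o+r*(z-o[2])/r[2]
def cloud(d,c):
    v,u=np.mgrid[:d.shape[0],:d.shape[1]]; f=K(c); T=np.array(c["world_from_camera"])
    P=np.stack([(u-c["cx"])/f*d,(v-c["cy"])/f*d,d],-1)
    return P@T[:3,:3].T+T[:3,3]
def proj(c,X):
    T=np.array(c["world_from_camera"]); p=T[:3,:3].T@(np.array(X)-T[:3,3]); f=K(c)
    return p[0]/p[2]*f+c["cx"],p[1]/p[2]*f+c["cy"]
E
python3 - <<'E'
from h import *
s=sensors.get_state()
for k,v in s.items(): print(k,np.round(v,4))
for n in("scene","top"):
    p,d,c=snap(n); np.savez("pics/%s0.npz"%n,p=p,d=d); cv2.imwrite("pics/%s0.png"%n,p[:,:,::-1])
    print(n,c["fov_y"],c["cx"],c["cy"],np.round(c["world_from_camera"],3).tolist(),(d>0).mean())
E
```

```text
pics
clock 0.0
q [ 1.1458  0.69   -0.1945  1.5664  0.1573  0.9025 -0.2151]
qd [ 0.0006  0.0004  0.001  -0.0013  0.0011  0.0003  0.0004]
joint_torque [ 3.00000e-04 -5.27564e+01 -1.26690e+00 -1.53428e+01 -5.27000e-02
  6.80000e-03  2.00000e-04]
tool_pos [ 0.2765 -0.5598  0.2379]
eef_rot [ 9.738e-01  2.275e-01 -3.000e-04 -9.000e-04]
contact_force [-0.3227  0.0698  0.3232]
moment [ 0.0161  0.0628 -0.0237]
finger_force 0.0
opening 1.0011
scene 48.63151453526553 273.6302640375131 212.74674414839194 [[-0.873, 0.415, -0.258, 0.819], [0.488, 0.735, -0.471, 0.596], [-0.006, -0.537, -0.844, 1.116], [0.0, 0.0, 0.0, 1.0]] 0.9962457482993198
top 50.497370416500814 275.75655024151325 203.83032506678936 [[0.026, -0.996, 0.081, 0.446], [-1.0, -0.026, 0.003, 0.013], [-0.0, -0.081, -0.997, 0.985], [0.0, 0.0, 0.0, 1.0]] 0.9961181972789116
```

View pics/top0.png

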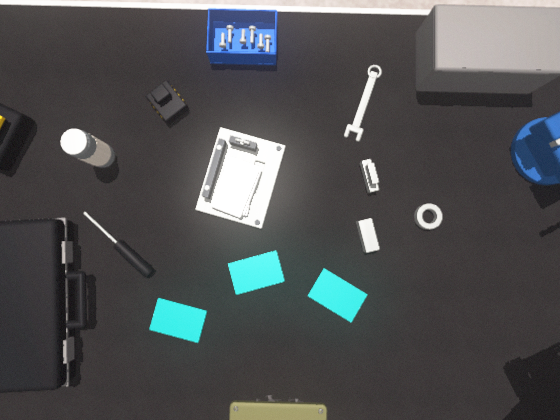

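View pics/scene0.png

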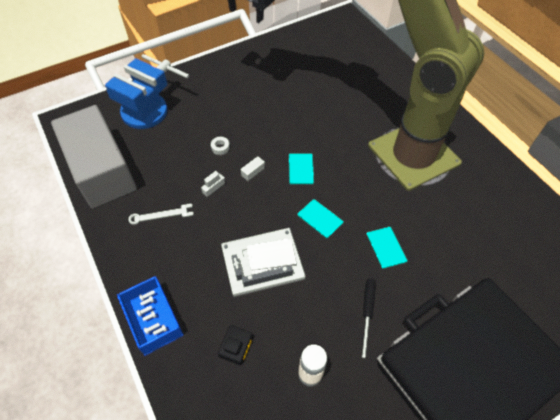

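The top view shows the jig at about (240,178), with the end stop at (243,143) and the side fence at (213,167). The keeper with its rib is at (370,176), the spare block at (368,236) and the collar at (428,216). The three turquoise look-alikes are near the bottom. Next I measure the jig and keeper.

Run:
```python
from h import *
for n in("top","scene"):
    a=np.load(f"pics/{n}0.npz"); c=eyes.calibration(n); P=cloud(a["d"],c); X=P.reshape(-1,3)
    print(n,"table z",np.round(np.median(X[(abs(X[:,0]-.5)<.1)&(abs(X[:,1]+.0)<.25)][:,2]),4))
    if n=="top":
        c0=onz(c,240,178,.016); k0=onz(c,370,176,.05); print(c0,k0)
    for nm,q,r in(("jig",c0,.14),("keeper",k0,.06)):
        Y=X[np.hypot(X[:,0]-q[0],X[:,1]-q[1])<r]
        for lo,hi in((.008,.025),(.026,.034),(.036,.044),(.044,.055),(.055,.07)):
            m=(Y[:,2]>lo)&(Y[:,2]<hi)
            if m.sum()>8:
                (cx,cy),(w,h),an=cv2.minAreaRect(Y[m][:,:2].astype(np.float32)*1000)
                print(nm,lo,hi,m.sum(),np.round([cx,cy,w,h,an],1),"z",np.round(np.median(Y[m][:,2]),4))
    # bright jig mask contour
    hsv=cv2.cvtColor(a["p"],cv2.COLOR_RGB2HSV); M=((hsv[...,2]>90)&(hsv[...,1]<60)).astype(np.uint8)
    for nm,q,z in(("jig",c0,.016),("keeper",k0,.032)):
        u,v=proj(c,[q[0],q[1],z]); L=cv2.connectedComponents(cv2.morphologyEx(M,cv2.MORPH_CLOSE,np.ones((5,5))))[1]
        l=L[int(v)-3:int(v)+4,int(u)-3:int(u)+4].max(); pts=np.argwhere(L==l)[:,::-1].astype(np.float32)
        w=np.array([onz(c,x,y,z)[:2]*1000 for x,y in pts],np.float32)
        print(nm,"mask rect",np.round(np.array(sum([list(t) if isinstance(t,tuple) else [t] for t in cv2.minAreaRect(w)],[])),1),len(pts))
```

```text
top table z 0.0002
[0.57940851 0.09534863 0.016     ] [ 0.58603551 -0.18263933  0.05      ]
jig 0.008 0.025 3065 [583.   95.8 150.3 190.6  75.5] z 0.0152
jig 0.026 0.034 232 [579.9 105.1  96.1 154.6  73.9] z 0.0317
jig 0.036 0.044 1682 [579.  105.1  88.4 157.8  74. ] z 0.0393
jig 0.044 0.055 606 [595.1 118.6  81.9 144.1  74. ] z 0.0492
jig 0.055 0.07 45 [614.  134.5  39.5 134.3  47.9] z 0.0585
keeper 0.008 0.025 58 [ 586.7 -178.    70.8   17.7   30.8] z 0.0169
keeper 0.026 0.034 146 [ 592.  -185.6   69.5   20.3   15.9] z 0.0309
keeper 0.036 0.044 20 [ 588.5 -180.6   45.1   13.    33.1] z 0.0401
keeper 0.044 0.055 25 [ 591.8 -185.6   43.3   13.9   15.1] z 0.0498
keeper 0.055 0.07 147 [ 592.1 -186.    44.    15.6   15.1] z 0.0592
jig mask rect [575.4  83.7 237.2 255.8  56.2] 9709
keeper mask rect [ 591.3 -186.5   72.    30.5   15.6] 447
scene table z 0.0012
jig 0.008 0.025 1922 [580.4  91.2 159.5 190.6  75.6] z 0.0162
jig 0.026 0.034 156 [585.4 107.7 109.  154.2  73.7] z 0.0307
jig 0.036 0.044 1107 [581.2 108.6 104.7 162.8  75.8] z 0.04
jig 0.044 0.055 437 [585.6 111.6  97.2 156.7  74.6] z 0.0495
jig 0.055 0.07 39 [610.5 135.2  44.5 135.6  51.7] z 0.0584
keeper 0.008 0.025 80 [ 591.1 -179.    72.2   15.8    5.5] z 0.0157
keeper 0.026 0.034 80 [ 591.2 -186.3   70.4   20.9   14.1] z 0.0309
keeper 0.036 0.044 23 [ 596.4 -182.9   57.3   12.1    5.6] z 0.0403
keeper 0.044 0.055 36 [ 592.  -182.2   16.3   42.3   87. ] z 0.0502
keeper 0.055 0.07 75 [ 591.4 -187.3   43.8   18.3   14.3] z 0.0597
jig mask rect [581.6  96.1 160.5 195.9  75.7] 4060
keeper mask rect [ 594.8 -187.6   81.8   53.9   15.8] 367
```

```bash
cat >> h.py <<'E'
from scipy.spatial.transform import Rotation as R
def tool():
    s=sensors.get_state(); r=R.from_quat(s["eef_rot"]).as_matrix(); return np.array(s["tool_pos"]),r,np.degrees(np.arctan2(r[1,0],r[0,0])),s
def go(p,yaw=None,p0=None,q0=None):
    t,r,y,s=tool(); p0=t if p0 is None else np.array(p0); y0=y if q0 is None else q0
    r=np.array([[np.cos(np.radians(y0)),np.sin(np.radians(y0)),0],[np.sin(np.radians(y0)),-np.cos(np.radians(y0)),0],[0,0,-1]]).T
    d=r.T@(np.array(p)-p0); dy=0 if yaw is None else -((yaw-y0+180)%360-180)
    print("go",np.round(d/.3,4),"turn",round(dy/360,4),"rows>=",np.ceil(np.linalg.norm(d)/.0417),np.ceil(abs(dy)/7.16))
def jig(p,o,yaw):
    a=np.radians(yaw); return np.array(o)+[p[0]*np.cos(a)-p[1]*np.sin(a),p[0]*np.sin(a)+p[1]*np.cos(a),p[2]]
E
python3 - <<'E'
from h import *
t,r,y,s=tool(); c=eyes.calibration("wrist"); T=np.array(c["world_from_camera"])
print(y,"cam in tool",np.round(r.T@(T[:3,3]-t),3),np.round(r.T@T[:3,:3],3).tolist(),c["fov_y"])
# camera over jig centre with yaw -14.5
e=r.T@(T[:3,3]-t)
for yaw in(-14.5,):
    a=np.radians(yaw); off=np.array([np.cos(a)*e[0]+np.sin(a)*e[1],np.sin(a)*e[0]-np.cos(a)*e[1],0])
    p=np.array([.583,.096,.30])-off; print(p); go(p,yaw)
E
```

```text
26.293644499263756 cam in tool [ 0.074 -0.001 -0.146] [[0.0, -0.958, -0.288], [1.0, 0.0, 0.0], [-0.0, -0.288, 0.958]] 66.64258144186208
[0.51161147 0.11376691 0.3       ]
go [ 1.6972 -1.6661 -0.2066] turn 0.1133 rows>= 18.0 6.0
```

>>> send_rows:
  rows: "0.1 -0.07 0 0;0.2 -0.14 0 0;0.3 -0.21 0 0;0.4 -0.28 0 0;0.5 -0.35 0 0;0.6 -0.42 0 0;0.7 -0.49 0 0;0.8 -0.56 0 0;0.9 -0.63 0 0;0.99 -0.70 0 0"

```text
clock: 0.93
tool_pos: [0.451, -0.2385, 0.2386]
eef_rot: [0.974, 0.228, 0.0, -0.0]
contact_force: [1.1, -0.2, 0.0]
opening: 1.0
finger_force: 0.0
```

>>> send_rows:
  rows: "0.1 -0.07 0 0.018;0.2 -0.14 0 0.036;0.3 -0.21 0 0.054;0.4 -0.28 0 0.072;0.5 -0.35 0 0.09;0.6 -0.42 0 0.108;0.7 -0.49 0 0.113;0.8 -0.56 0 0.113;0.9 -0.63 0 0.113;0.99 -0.72 0 0.113"

```text
clock: 1.77
tool_pos: [0.6218, 0.0855, 0.2384]
eef_rot: [0.992, -0.126, 0.0, 0.001]
contact_force: [-0.0, -0.4, -0.4]
opening: 0.999
finger_force: 0.0
```

Run:
```python
from h import *
print(tool()[0],tool()[2],tool()[3]["clock"],np.round(tool()[3]["contact_force"],2),np.round(tool()[3]["q"],2))
p,d,c=snap("wrist"); np.savez("pics/w1.npz",p=p,d=d,**{k:np.array(v) for k,v in c.items()})
cv2.imwrite("pics/w1.png",p[:,:,::-1])
```

```text
[0.62176714 0.08545547 0.23835847] -14.452908725738421 1.7667 [-0.   -0.41 -0.44] [-0.27  0.69  0.1   1.57 -0.08  0.89 -1.96]
```

View pics/w1.png

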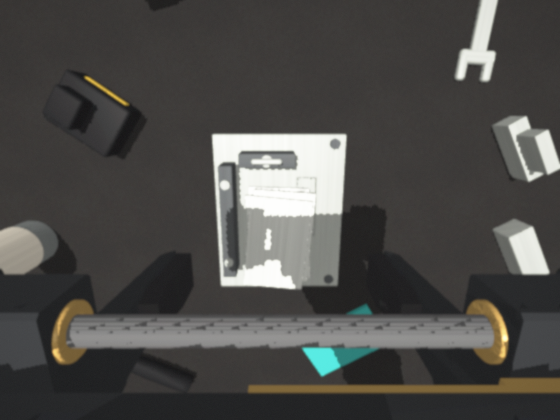

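The wrist view shows the jig at (213–345, 135–287). The side fence is at its left, the end stop at (267,160) and the ragged stack at (240–316, 185–288). I now measure the jig pose and the stack extents per layer.

Run:
```python
from h import *
a=np.load("pics/w1.npz"); c={k:a[k] for k in a.files}; d=a["d"]; p=a["p"]
X=cloud(d,c); ok=d>0
m=(X[...,2]>.010)&(X[...,2]<.060)&ok&(np.hypot(X[...,0]-.583,X[...,1]-.096)<.15)
L=cv2.connectedComponents(m.astype(np.uint8))[1]; m=L==L[150,330]
b=m&(X[...,2]<.02)
r=cv2.minAreaRect(X[b][:,:2].astype(np.float32)*1000); print("base rect",r,"z",np.median(X[b][:,2]))
# base outline from colour contour cast on z=.016
g=cv2.cvtColor(p,cv2.COLOR_RGB2GRAY); M=cv2.morphologyEx((g>75).astype(np.uint8),cv2.MORPH_CLOSE,np.ones((3,3)))
L=cv2.connectedComponents(M)[1]; q=np.argwhere(L==L[150,330])[:,::-1]
W=np.array([onz(c,u,v,.016)[:2]*1000 for u,v in q],np.float32); print("mask rect",cv2.minAreaRect(W))
o=np.array([r[0][0]/1000,r[0][1]/1000,0]); yaw=-14.5; A=np.radians(yaw)
J=(X-o)@np.array([[np.cos(A),-np.sin(A),0],[np.sin(A),np.cos(A),0],[0,0,1]])*1000
for nm,lo,hi in(("z46+",46,60),("z37-43",36.5,43),("z31-36",31,36),("z25-30",25,30.5),("z19-24",19,24.5)):
    k=(J[...,2]>lo)&(J[...,2]<hi)&m; Q=J[k]
    print(nm,k.sum(),"x",np.round(np.percentile(Q[:,0],[0,1,99,100]),1),"y",np.round(np.percentile(Q[:,1],[0,1,99,100]),1))
k=(J[...,2]>45)&m; Q=J[k]
s=Q[Q[:,1]>42]; print("fence y face",np.percentile(s[:,1],[1,99]))
s=Q[Q[:,1]<40]; print("stop x", np.percentile(s[:,0],[1,50,99]),"y",np.percentile(s[:,1],[1,99]))
# height map
im=np.zeros((320,400,3),np.uint8)
for (x,y,z) in J[m]:
    u=int(200-y*2*1); v=int(160-x*1.5)
Z=np.full((150,190),0.)
for x,y,z in J[m]:
    i=int(75-y); j=int(x+95)
    if 0<=i<150 and 0<=j<190: Z[i,j]=max(Z[i,j],z)
Z8=cv2.applyColorMap(np.clip(Z*4.5,0,255).astype(np.uint8),cv2.COLORMAP_JET)
cv2.imwrite("pics/hm.png",cv2.resize(Z8,None,fx=4,fy=4,interpolation=cv2.INTER_NEAREST))
```

```text
base rect ((581.864990234375, 96.02470397949219), (150.62551879882812, 190.9057159423828), 75.55125427246094) z 0.015936674484202773
mask rect ((580.54736328125, 96.4885025024414), (154.26795959472656, 197.84727478027344), 75.49085235595703)
z46+ 2379 x [-64.4 -62.1  77.9  78.1] y [-16.8 -15.6  64.7  65.1]
z37-43 5502 x [-85.4 -81.5  65.4  78.2] y [-37.  -33.6  50.   64.9]
z31-36 801 x [-78.1 -75.3  78.2  78.3] y [-40.7 -39.8  54.7  63.6]
z25-30 240 x [-76.6 -76.1  77.9  78. ] y [-37.8 -37.3  59.9  63.9]
z19-24 333 x [-88.4 -83.4  83.2  91.2] y [-67.7 -66.4  50.2  52.8]
fence y face [49.77246962 64.73775633]
stop x [63.26981481 71.73829218 77.95377715] y [-16.72045759  39.52374643]
```

View pics/hm.png

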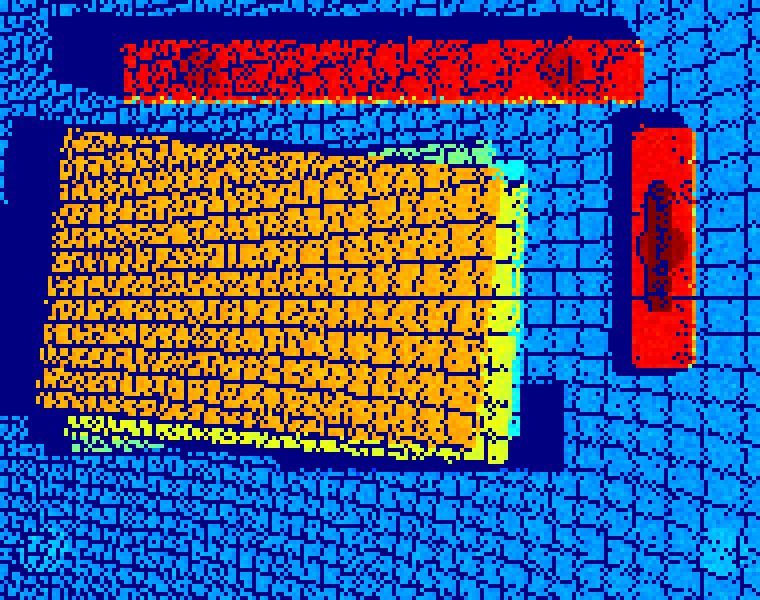

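The height map gives the jig origin at about (0.582, 0.096) with yaw −14.45°. The fence face is at y≈50, the stop face at x≈63, and the plates span x −85…+33 and y −41…+36. I'll push against the side fence first with open fingers spanning the long edge.

```bash
cat >> h.py <<'E'
JO=[.5819,.0960,0]; JY=-14.45
def gj(x,y,z,yaw): go(jig([x/1e3,y/1e3,z/1e3],JO,JY),yaw)
def where():
    t,r,y,s=tool(); A=np.radians(JY); d=t-JO
    print("jig TCP",np.round([1e3*(d[0]*np.cos(A)+d[1]*np.sin(A)),1e3*(-d[0]*np.sin(A)+d[1]*np.cos(A)),1e3*t[2]],1),"yaw",round(y-JY,2),"F",np.round(s["contact_force"],1),"t",s["clock"])
E
python3 -c "
from h import *
where(); gj(-28,-68,120,75.55)"
```

```text
jig TCP [ 39.5  12.1 238. ] yaw 0.69 F [3.5 6.1 1. ] t 1.8167
go [-0.2283  0.2642  0.3934] turn -0.2481 rows>= 4.0 13.0
```

```bash
python3 -c "
from h import *
s=sensors.get_state(); where(); print(s['tool_pos'],s['qd'],s['q'],s['moment'])
eyes.snapshot('top'); where(); gj(-28,-68,120,75.55)"
```

```text
jig TCP [ 39.5  12.1 238. ] yaw 0.69 F [3.5 6.1 1. ] t 1.8167
[0.62319097 0.09783046 0.23800711] [ 0.02298922 -0.03061392 -0.07392924  0.08455771 -0.01805891 -0.04271069
  0.11414842] [-0.27627939  0.69509672  0.09414141  1.56063715 -0.08801246  0.88579879
 -1.95942661] [ 0.54329975 -0.23512136  0.04791417]
jig TCP [ 38.8   8.6 237.7] yaw 0.72 F [-0.3  0.3 -0.9] t 1.8667
go [-0.226   0.2524  0.3924] turn -0.248 rows>= 4.0 13.0
```

>>> send_rows:
  rows: "-0.023 0.022 0.0 -0.015;-0.045 0.045 0.0 -0.03;-0.068 0.067 0.0 -0.045;-0.091 0.089 0.0 -0.06;-0.114 0.112 0.0 -0.075;-0.137 0.134 0.05 -0.09;-0.16 0.156 0.1 -0.105;-0.182 0.178 0.15 -0.12;-0.205 0.2 0.2 -0.135;-0.227 0.223 0.25 -0.15"
  jaw: -1

```text
clock: 2.7
tool_pos: [0.5372, 0.0362, 0.163]
eef_rot: [0.94, 0.341, -0.0, -0.0]
contact_force: [0.4, -0.2, -0.2]
opening: 1.002
finger_force: 0.0
```

>>> send_rows:
  rows: "0 0 0.03 -0.015;0 0 0.06 -0.03;0 0 0.09 -0.045;0 0 0.12 -0.06;0 0 0.14 -0.075;0 0 0.143 -0.09;0 0 0.143 -0.099;0 0 0.143 -0.099;0 0 0.143 -0.099;0 0 0.143 -0.099"

```text
clock: 3.53
tool_pos: [0.538, 0.0365, 0.1208]
eef_rot: [0.793, 0.61, -0.0, 0.0]
contact_force: [-0.3, -0.7, -0.7]
opening: 1.001
finger_force: 0.0
```

```bash
python3 -c "
from h import *
where(); gj(-28,-68,18,75.55)"
```

```text
jig TCP [-27.6 -68.6 120.8] yaw 89.6 F [-0.3 -0.7 -0.7] t 3.5333
go [ 0.0018 -0.0013  0.3427] turn -0.0011 rows>= 3.0 1.0
```

>>> send_rows:
  rows: "0 0 0.05 -0.001;0 0 0.11 -0.001;0 0 0.17 -0.001;0 0 0.23 -0.001;0 0 0.28 -0.001;0 0 0.315 -0.001;0 0 0.33 -0.001;0 0 0.338 -0.001;0 0 0.342 -0.001;0 0 0.342 -0.001"

```text
clock: 4.37
tool_pos: [0.5385, 0.0368, 0.0187]
eef_rot: [0.79, 0.613, 0.0, 0.0]
contact_force: [0.5, -0.0, 1.1]
opening: 1.001
finger_force: 0.0
```

>>> send_rows:
  rows: "0.005 0 0 0;0.015 0 0 0;0.025 0 0 0;0.035 0 0 0;0.045 0 0 0;0.052 0 0 0;0.059 0 0 0;0.066 0 0 0;0.073 0 0 0;0.08 0 0 0"

```text
clock: 5.2
tool_pos: [0.5438, 0.0596, 0.0181]
eef_rot: [0.79, 0.613, -0.001, 0.0]
contact_force: [-1.8, -1.9, 0.2]
opening: 1.002
finger_force: 0.7
```

```bash
python3 -c "
from h import *
where()"
```

```text
jig TCP [-27.8 -44.7  18.1] yaw 90.04 F [-1.8 -1.9  0.2] t 5.2
```

>>> send_rows:
  rows: "0.005 0 0 0;0.010 0 0 0;0.015 0 0 0;0.02 0 0 0;0.025 0 0 0;0.029 0 0 0;0.033 0 0 0;0.037 0 0 0;0.041 0 0 0;0.045 0 0 0"

```text
clock: 6.03
tool_pos: [0.5475, 0.0729, 0.0182]
eef_rot: [0.79, 0.613, -0.0, 0.0]
contact_force: [-0.6, -2.9, 0.2]
opening: 1.003
finger_force: 1.2
```

```bash
python3 -c "
from h import *
where()"
```

```text
jig TCP [-27.6 -31.   18.2] yaw 90.03 F [-0.6 -2.9  0.2] t 6.0333
```

>>> send_rows:
  rows: "0.002 0 0 0;0.004 0 0 0;0.006 0 0 0;0.008 0 0 0"

```text
clock: 6.37
tool_pos: [0.5475, 0.0736, 0.0182]
eef_rot: [0.79, 0.612, -0.001, 0.001]
contact_force: [-1.1, -6.9, 1.5]
opening: 0.998
finger_force: 3.6
```

>>> send_rows:
  rows: "0.001 0 0 0;0.003 0 0 0;0.005 0 0 0;0.005 0 0 0"

```text
clock: 6.7
tool_pos: [0.5474, 0.0736, 0.0181]
eef_rot: [0.791, 0.612, -0.002, 0.001]
contact_force: [-1.9, -8.2, 2.1]
opening: 0.999
finger_force: 4.3
```

```bash
python3 -c "
from h import *
where()"
```

```text
jig TCP [-27.8 -30.3  18.1] yaw 89.95 F [-1.9 -8.2  2.1] t 6.7
```

>>> send_rows:
  rows: "-0.02 0 0 0;-0.04 0 0 0;-0.06 0 0 0;-0.06 0 -0.08 0;-0.06 0 -0.16 0;-0.06 -0.05 -0.2 0.01;-0.06 -0.1 -0.2 0.025;-0.06 -0.15 -0.2 0.04;-0.06 -0.21 -0.2 0.055;-0.06 -0.267 -0.2 0.07"

```text
clock: 7.53
tool_pos: [0.4662, 0.0801, 0.0786]
eef_rot: [0.906, 0.424, 0.001, -0.0]
contact_force: [0.4, -0.7, -0.4]
opening: 0.999
finger_force: 0.0
```

>>> send_rows:
  rows: "0 0 0 0.018;0 0 0 0.036;0 0 0 0.054;0 0 0 0.072;0 0 0 0.09;0 0 0 0.108;0 0 0 0.126;0 0 0 0.144;0 0 0 0.162;0 0 0 0.18"
  jaw: 0.32

```text
clock: 8.37
tool_pos: [0.4668, 0.08, 0.0783]
eef_rot: [0.992, -0.128, 0.001, -0.001]
contact_force: [0.3, -1.1, -0.0]
opening: 0.338
finger_force: 0.0
```

```bash
python3 -c "
from h import *
where(); gj(-110,15,18,-14.45)
p,d,c=snap('top'); X=cloud(d,c); A=np.radians(JY)
J=(X-JO)@np.array([[np.cos(A),-np.sin(A),0],[np.sin(A),np.cos(A),0],[0,0,1]])*1000
Z=np.full((150,190),0.)
m=(abs(J[...,0])<95)&(abs(J[...,1])<75)&(J[...,2]<60)
for lo,hi in((36,44),(31,35.5),(25,30),(19,24)):
    k=m&(J[...,2]>lo)&(J[...,2]<hi)&(J[...,1]<43)&(J[...,0]<50)&(J[...,1]>-45); Q=J[k]; print(lo,k.sum(),np.round(np.percentile(Q[:,0],[1,99]),1),np.round(np.percentile(Q[:,1],[1,99]),1))
np.save('pics/t2.npy',J)"
```

```text
jig TCP [-107.5  -44.2   78.3] yaw -0.2 F [ 0.3 -1.1 -0. ] t 8.3667
go [-0.0092 -0.1974  0.201 ] turn -0.0006 rows>= 3.0 1.0
36 876 [-43.5  26. ] [-19.5  42.6]
31 72 [-32.7  32.5] [-20.2  41.4]
25 10 [-17.9  31. ] [-20.6   9.1]
19 10 [-16.5  48.2] [-21.3  35. ]
```

>>> send_rows:
  rows: "-0.003 -0.05 0 0;-0.003 -0.1 0 0;-0.003 -0.15 0 0;-0.003 -0.197 0 0;-0.003 -0.197 0.06 0;-0.003 -0.197 0.12 0;-0.003 -0.197 0.17 0;-0.003 -0.197 0.192 0;-0.003 -0.197 0.2 0;-0.003 -0.197 0.201 0"

```text
clock: 9.25
tool_pos: [0.4801, 0.1369, 0.0177]
eef_rot: [0.992, -0.125, -0.0, -0.0]
contact_force: [-0.1, 0.2, 0.8]
opening: 0.339
finger_force: 0.0
```

>>> send_rows:
  rows: "0.006 0 0 0;0.015 0 0 0;0.023 0 0 0;0.031 0 0 0;0.038 0 0 0;0.045 0 0 0;0.052 0 0 0;0.059 0 0 0;0.066 0 0 0;0.073 0 0 0"

```text
clock: 10.08
tool_pos: [0.501, 0.1314, 0.0178]
eef_rot: [0.992, -0.125, -0.001, 0.0]
contact_force: [-1.0, 0.3, 0.9]
opening: 0.339
finger_force: 0.6
```

>>> send_rows:
  rows: "0.007 0 0 0;0.014 0 0 0;0.021 0 0 0;0.028 0 0 0;0.035 0 0 0;0.042 0 0 0;0.049 0 0 0;0.056 0 0 0;0.063 0 0 0;0.068 0 0 0"

```text
clock: 10.92
tool_pos: [0.5215, 0.1262, 0.0179]
eef_rot: [0.992, -0.125, 0.0, 0.0]
contact_force: [-1.1, 0.6, 0.0]
opening: 0.341
finger_force: 0.7
```

```bash
python3 -c "
from h import *
where()"
```

```text
jig TCP [-66.   14.1  17.9] yaw 0.05 F [-1.1  0.6  0. ] t 10.9167
```

>>> send_rows:
  rows: "0.004 0 0 0;0.008 0 0 0;0.012 0 0 0;0.015 0 0 0;0.018 0 0 0;0.021 0 0 0;0.023 0 0 0;0.025 0 0 0;0.027 0 0 0;0.029 0 0 0"

```text
clock: 11.75
tool_pos: [0.5289, 0.1242, 0.0179]
eef_rot: [0.992, -0.125, -0.001, 0.0]
contact_force: [-3.1, 0.2, 0.2]
opening: 0.341
finger_force: 1.4
```

```bash
python3 -c "
from h import *
where()"
```

```text
jig TCP [-58.3  14.1  17.9] yaw 0.07 F [-3.1  0.2  0.2] t 11.75
```

>>> send_rows:
  rows: "0.002 0 0 0;0.004 0 0 0;0.006 0 0 0;0.006 0 0 0"

```text
clock: 12.08
tool_pos: [0.5304, 0.1238, 0.0179]
eef_rot: [0.992, -0.125, -0.001, 0.0]
contact_force: [-5.0, 1.4, 2.1]
opening: 0.34
finger_force: 2.5
```

>>> send_rows:
  rows: "0.002 0 0 0;0.004 0 0 0;0.006 0 0 0;0.006 0 0 0"

```text
clock: 12.42
tool_pos: [0.5304, 0.1238, 0.0177]
eef_rot: [0.992, -0.125, -0.003, 0.0]
contact_force: [-8.1, 2.4, 3.9]
opening: 0.335
finger_force: 3.9
```

```bash
python3 -c "
from h import *
where()"
```

```text
jig TCP [-56.8  14.1  17.7] yaw 0.09 F [-8.1  2.4  3.9] t 12.4167
```

>>> send_rows:
  rows: "-0.015 0 0 0;-0.04 0 0 0;-0.08 0 0 0;-0.08 0 -0.08 0;-0.08 0 -0.18 0;-0.08 0 -0.28 0;0 0 -0.36 0;0.08 0.03 -0.42 0;0.16 0.06 -0.46 0;0.24 0.08 -0.47 0"

```text
clock: 13.25
tool_pos: [0.6003, 0.0807, 0.1621]
eef_rot: [0.992, -0.126, 0.004, -0.0]
contact_force: [0.6, 0.6, -0.1]
opening: 0.342
finger_force: 0.0
```

>>> send_rows:
  rows: "0 0 0 0;0 0 0 0;0 0 0 0;0 0 0 0"

```text
clock: 13.58
tool_pos: [0.5957, 0.0831, 0.1583]
eef_rot: [0.992, -0.125, -0.001, -0.0]
contact_force: [0.4, -0.7, -0.0]
opening: 0.339
finger_force: 0.0
```

```bash
cat > stack.py <<'E'
from h import *
import sys
where()
p,d,c=snap("wrist"); np.savez("pics/%s.npz"%sys.argv[1],p=p,d=d,**{k:np.array(v) for k,v in c.items()})
cv2.imwrite("pics/%s.png"%sys.argv[1],p[:,:,::-1])
X=cloud(d,c); A=np.radians(JY)
J=(X-JO)@np.array([[np.cos(A),-np.sin(A),0],[np.sin(A),np.cos(A),0],[0,0,1]])*1000
n=(abs(J[...,0])<105)&(abs(J[...,1])<85)&(J[...,2]<55)
b=J[n&(J[...,2]>10)&(J[...,2]<20)]; print("base",cv2.minAreaRect(b[:,:2].astype(np.float32)),np.median(b[:,2]))
t=J[n&(J[...,2]>37)&(J[...,2]<42)&(J[...,1]<49)&(J[...,0]<61)]; print("top plate",len(t),cv2.minAreaRect(t[:,:2].astype(np.float32)),np.round(np.percentile(t,[1,50,99],axis=0),1).tolist())
for lo,hi in((19,24),(25,30),(31,36)):
    t=J[n&(J[...,2]>lo)&(J[...,2]<hi)&(J[...,1]<49)&(J[...,0]<60)&(J[...,0]>-70)&(J[...,1]>-50)]
    print(lo,len(t),np.round(np.percentile(t,[0,5,95,100],axis=0)[:,:2],1).tolist() if len(t) else"")
pk=J[n&(J[...,2]<12)&(J[...,2]>2)&(abs(J[...,0]-10)<45)&(abs(J[...,1]+32)<18)]; print("pocket",len(pk),cv2.minAreaRect(pk[:,:2].astype(np.float32)) if len(pk)>5 else"",np.median(pk[:,2]) if len(pk) else "", np.round(np.percentile(pk,[1,99],axis=0)[:,:2],1).tolist() if len(pk) else "")
s=J[n&(J[...,2]>46)]; f=s[s[:,1]>48]; e=s[(s[:,1]<42)]
print("fence y",np.percentile(f[:,1],[1,99]),"stop x",np.percentile(e[:,0],[1,99]))
E
python3 stack.py w2
```

```text
jig TCP [ 16.6  -9.1 158.3] yaw 0.13 F [ 0.4 -0.7 -0. ] t 13.5833
base ((0.22496795654296875, 0.15453338623046875), (150.58718872070312, 190.02175903320312), 89.9581527709961) 15.935708011523108
top plate 8845 ((6.803279876708984, 14.43065071105957), (108.02720642089844, 69.11422729492188), 0.0335814543068409) [[-44.6, -19.4, 38.4], [15.0, 12.1, 39.9], [59.9, 48.3, 41.4]]
19 0 
25 0 
31 113 [[-46.7, -21.2], [-40.9, -21.2], [57.1, -20.4], [59.9, -20.3]]
pocket 1587 ((9.41741943359375, -32.74595260620117), (20.64051628112793, 71.76301574707031), 89.95794677734375) 7.945335672829124 [[-25.8, -43.0], [44.3, -22.6]]
fence y [49.94038929 64.7417118 ] stop x [63.12689211 77.81877312]
```

View pics/w2.png

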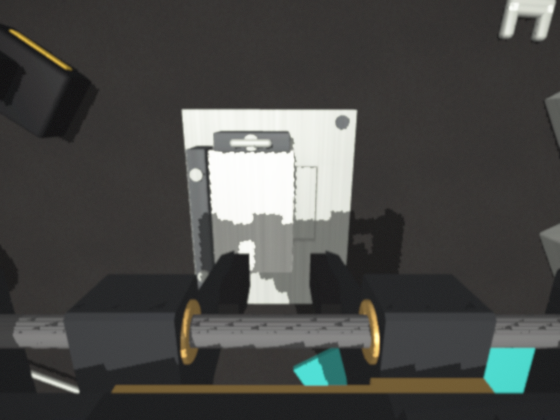

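The wrist view shows the stack square: plates at (210–295, 150–272), flush with the stop and side fence, and the pocket free at (296–317, 166–240). No lower plate sticks out beyond about 1 mm. Next is the keeper.

>>> send_rows:
  rows: "0.02 0.07 -0.01 -0.01;0.06 0.18 -0.02 -0.02;0.1 0.3 -0.03 -0.03;0.135 0.42 -0.04 -0.04;0.17 0.54 -0.04 -0.05;0.21 0.66 -0.04 -0.06;0.24 0.75 -0.04 -0.07;0.26 0.81 -0.04 -0.08;0.267 0.84 -0.04 -0.0815;0.267 0.84 -0.04 -0.0815"
  jaw: 0

```text
clock: 14.47
tool_pos: [0.6109, -0.1842, 0.1706]
eef_rot: [0.992, 0.128, -0.0, 0.0]
contact_force: [-0.7, -0.8, 0.1]
opening: 0.499
finger_force: 0.0
```

>>> send_rows:
  rows: "0 0 0 0;0 0 0 0;0 0 0 0;0 0 0 0"

```text
clock: 14.8
tool_pos: [0.6121, -0.1797, 0.1709]
eef_rot: [0.991, 0.131, 0.0, -0.0]
contact_force: [-0.2, -0.0, -0.8]
opening: 0.498
finger_force: 0.0
```

```bash
cat > keep.py <<'E'
from h import *
t,r,y,s=tool(); print(np.round(t,4),y,s["clock"],s["opening"])
p,d,c=snap("wrist"); np.savez("pics/w3.npz",p=p,d=d,**{k:np.array(v) for k,v in c.items()}); cv2.imwrite("pics/w3.png",p[:,:,::-1])
X=cloud(d,c)
n=(np.hypot(X[...,0]-.592,X[...,1]+.186)<.055)&(d>0)
for lo,hi in((.027,.036),(.054,.066)):
    k=(n&(X[...,2]>lo)&(X[...,2]<hi)).astype(np.uint8)
    L,lab,st,ce=cv2.connectedComponentsWithStats(k); l=1+np.argmax(st[1:,4]); Q=X[lab==l]
    print(lo,len(Q),cv2.minAreaRect(Q[:,:2].astype(np.float32)*1000),np.median(Q[:,2]))
E
python3 keep.py
```

```text
[ 0.6121 -0.1797  0.1709] 15.087439414182228 14.8 0.49762607921120644
0.027 656 ((592.5637817382812, -185.43115234375), (69.4499282836914, 19.862869262695312), 15.667625427246094) 0.03195681924880012
0.054 795 ((592.34716796875, -185.33468627929688), (44.09395217895508, 13.147171974182129), 15.379690170288086) 0.05985116446681943
```

View pics/w3.png

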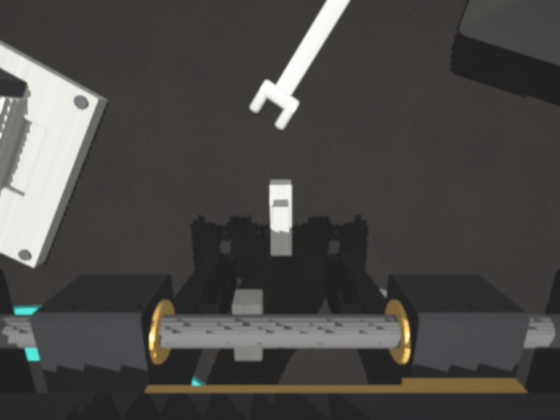

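The keeper is at (270–292, 180–255), with the rib on top and clear space on both sides. Its centre is (0.5925, −0.1854), yaw 15.5°, shoulders at 32 mm and rib top at 60 mm, which matches the given sizes.

>>> send_rows:
  rows: "-0.02 0 0.0 -0.001;-0.045 0.001 0.03 -0.001;-0.068 0.001 0.08 -0.001;-0.068 0.001 0.16 -0.001;-0.068 0.001 0.25 -0.001;-0.068 0.001 0.34 -0.001;-0.068 0.001 0.41 -0.001;-0.068 0.001 0.44 -0.001;-0.068 0.001 0.449 -0.001;-0.068 0.001 0.449 -0.001"

```text
clock: 15.68
tool_pos: [0.592, -0.1875, 0.0362]
eef_rot: [0.991, 0.133, -0.0, -0.0]
contact_force: [0.1, 0.2, 0.3]
opening: 0.503
finger_force: 0.0
```

>>> send_rows:
  rows: "0 0 0 0;0 0 0 0;0 0 0 0;0 0 0 0;0 0 0 0;0 0 0 0"
  jaw: 1
  force: 35

```text
clock: 16.18
tool_pos: [0.5926, -0.1875, 0.0369]
eef_rot: [0.991, 0.133, 0.0, 0.0]
contact_force: [-0.2, 0.7, 4.0]
opening: 0.157
finger_force: 34.8
```

Run:
```python
from h import *
t,r,y,s=tool(); print(np.round(t,4),y,s["clock"],s["opening"]*88,s["finger_force"])
A=np.radians(15.5);d=t[:2]-[.5925,-.1854];print("TCP rel keeper mm",1e3*(d[0]*np.cos(A)+d[1]*np.sin(A)),1e3*(-d[0]*np.sin(A)+d[1]*np.cos(A)))
```

```text
[ 0.5926 -0.1875  0.0369] 15.311179272515515 16.1833 13.800314246294638 34.782100069351145
TCP rel keeper mm -0.4963545873958455 -2.019931413495069
```

>>> send_rows:
  rows: "0 0 -0.03 0;0 0 -0.08 0;0 0 -0.14 0;0 0 -0.2 0;0 0 -0.26 0;0 0 -0.3 0;0 0 -0.31 0;0 0 -0.31 0"

```text
clock: 16.85
tool_pos: [0.5925, -0.1876, 0.13]
eef_rot: [0.991, 0.133, 0.001, 0.0]
contact_force: [0.0, -0.6, -3.5]
opening: 0.156
finger_force: 34.8
```

Run:
```python
from h import *
where(); t,r,y,s=tool(); print(t,y,s["opening"]*88,s["finger_force"]); gj(9.7,-31.8,130,-14.45)
```

```text
jig TCP [  81. -272.  130.] yaw 29.75 F [ 0.  -0.6 -3.5] t 16.85
[ 0.59246465 -0.18760639  0.12998767] 15.303259823675797 13.748738350789003 34.784204116404
go [ 0.191  -0.8131 -0.    ] turn 0.0826 rows>= 7.0 5.0
```

>>> send_rows:
  rows: "0.01 -0.04 0 0.005;0.03 -0.13 0 0.015;0.055 -0.23 0 0.025;0.08 -0.34 0 0.035;0.105 -0.45 0 0.046;0.13 -0.56 0 0.057;0.155 -0.66 0 0.067;0.175 -0.74 0 0.076;0.187 -0.795 0 0.081;0.191 -0.813 0 0.0826"

```text
clock: 17.68
tool_pos: [0.5816, 0.0679, 0.1277]
eef_rot: [0.992, -0.123, -0.002, -0.001]
contact_force: [-0.5, 0.5, -2.7]
opening: 0.153
finger_force: 34.8
```

>>> send_rows:
  rows: "0 0 0 0;0 0 0 0;0 0 0 0;0 0 0 0;0 0 0 0;0 0 0 0"

```text
clock: 18.18
tool_pos: [0.5831, 0.0618, 0.1293]
eef_rot: [0.992, -0.126, 0.0, 0.0]
contact_force: [0.2, 1.1, -3.6]
opening: 0.158
finger_force: 34.8
```

Run:
```python
from h import *
where(); gj(9.7,-31.8,70,-14.45)
for i in range(2):
    p,d,c=snap("wrist")
    X=cloud(d,c); A=np.radians(JY)
    J=(X-JO)@np.array([[np.cos(A),-np.sin(A),0],[np.sin(A),np.cos(A),0],[0,0,1]])*1000
    z=tool()[0][2]*1e3-36.9
    n=(abs(J[...,0]-10)<60)&(abs(J[...,1]+32)<30)&(abs(J[...,2]-z-32)<3)
    Q=J[n]; print(len(Q),cv2.minAreaRect(Q[:,:2].astype(np.float32)) if len(Q)>5 else"",np.median(Q[:,2])-z)
where(); cv2.imwrite("pics/w4.png",p[:,:,::-1])
```

```text
jig TCP [  9.8 -32.9 129.3] yaw -0.07 F [ 0.2  1.1 -3.6] t 18.1833
go [-0.0002 -0.0035  0.1976] turn -0.0002 rows>= 2.0 1.0
1391 ((12.410602569580078, -32.677589416503906), (65.19705963134766, 20.060192108154297), 0.03347911313176155) 31.94166339756076
1394 ((12.37714958190918, -32.416656494140625), (64.73139953613281, 20.03162384033203), 0.2631761133670807) 31.914793600784463
jig TCP [  9.6 -32.3 129.3] yaw -0.03 F [ 0.6  0.3 -3. ] t 18.2833
```

View pics/w4.png

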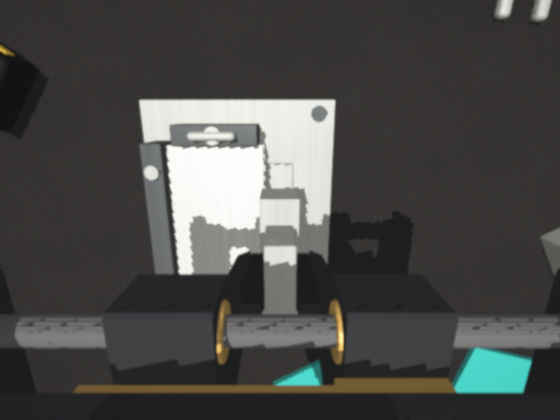

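The keeper hangs level over the jig at about (280, 200–300), with its front shoulder edge at jig x≈45 and y≈−32.4, so it is aligned with the pocket. Lowering now.

>>> send_rows:
  rows: "0.001 -0.0015 0.03 0;0.001 -0.0015 0.08 0;0.001 -0.0015 0.13 0;0.001 -0.0015 0.17 0;0.001 -0.0015 0.2 0;0.001 -0.0015 0.22 0;0.001 -0.0015 0.225 0;0.001 -0.0015 0.225 0;0.001 -0.0015 0.225 0;0.001 -0.0015 0.225 0"

```text
clock: 19.12
tool_pos: [0.5838, 0.063, 0.0623]
eef_rot: [0.992, -0.126, 0.001, 0.0]
contact_force: [0.2, -0.8, -3.3]
opening: 0.158
finger_force: 34.8
```

Run:
```python
from h import *
where(); gj(9.9,-31.8,45,-14.45)
```

```text
jig TCP [ 10.1 -31.4  62.3] yaw 0.01 F [ 0.2 -0.8 -3.3] t 19.1167
go [-0.0006  0.0012  0.0576] turn 0.0 rows>= 1.0 1.0
```

>>> send_rows:
  rows: "-0.0005 0.001 0.006 0;-0.0005 0.001 0.012 0;-0.0005 0.001 0.018 0;-0.0005 0.001 0.024 0;-0.0005 0.001 0.03 0;-0.0005 0.001 0.035 0;-0.0005 0.001 0.04 0;-0.0005 0.001 0.044 0;-0.0005 0.001 0.048 0;-0.0005 0.001 0.052 0"

```text
clock: 19.95
tool_pos: [0.5832, 0.063, 0.046]
eef_rot: [0.992, -0.126, -0.0, 0.0]
contact_force: [0.0, 0.1, -1.6]
opening: 0.157
finger_force: 34.8
```

Run:
```python
from h import *
where()
```

```text
jig TCP [  9.5 -31.6  46. ] yaw 0.02 F [ 0.   0.1 -1.6] t 19.95
```

>>> send_rows:
  rows: "0 0 0.003 0;0 0 0.006 0;0 0 0.009 0;0 0 0.012 0;0 0 0.015 0;0 0 0.018 0"

```text
clock: 20.45
tool_pos: [0.5834, 0.0634, 0.0446]
eef_rot: [0.992, -0.126, 0.0, -0.001]
contact_force: [-10.3, -0.8, 39.6]
opening: 0.154
finger_force: 35.0
```

Run:
```python
from h import *
where()
```

```text
jig TCP [  9.6 -31.2  44.6] yaw 0.03 F [-10.3  -0.8  39.6] t 20.45
```

>>> send_rows:
  rows: "0 0 -0.007 0;0 0 -0.014 0;0 0 -0.014 0"

```text
clock: 20.7
tool_pos: [0.5836, 0.0633, 0.0452]
eef_rot: [0.992, -0.125, 0.0, -0.0]
contact_force: [0.0, 0.4, -2.9]
opening: 0.149
finger_force: 35.0
```

>>> send_rows:
  rows: "0 0 0 0;0 0 0 0;0 0 0 0;0 0 0 0;0 0 0 0;0 0 -0.02 0;0 0 -0.06 0;0 0 -0.12 0;0 0 -0.2 0;0 0 -0.28 0"
  jaw: 0.3

```text
clock: 21.53
tool_pos: [0.583, 0.0629, 0.1306]
eef_rot: [0.992, -0.126, -0.0, 0.0]
contact_force: [0.8, -0.2, 0.3]
opening: 0.351
finger_force: 0.0
```

>>> send_rows:
  rows: "0.01 0 -0.05 0;0.02 0 -0.1 0;0.03 0 -0.12 0;0.03 0 -0.12 0;0.03 0 -0.12 0;0.03 0 -0.12 0"

```text
clock: 22.03
tool_pos: [0.5911, 0.0608, 0.1642]
eef_rot: [0.992, -0.126, -0.001, 0.0]
contact_force: [0.4, 0.3, -0.2]
opening: 0.343
finger_force: 0.0
```

```bash
python3 stack.py w5
python3 - <<'E'
from h import *
a=np.load("pics/w5.npz"); X=cloud(a["d"],a); A=np.radians(JY)
J=(X-JO)@np.array([[np.cos(A),-np.sin(A),0],[np.sin(A),np.cos(A),0],[0,0,1]])*1000
for lo,hi in((36,44),(62,74)):
    Q=J[(J[...,2]>lo)&(J[...,2]<hi)&(abs(J[...,0]-10)<42)&(J[...,1]<-21.5)&(J[...,1]>-50)]
    print(lo,len(Q),cv2.minAreaRect(Q[:,:2].astype(np.float32)),np.median(Q[:,2]),np.percentile(Q[:,0],[1,99]))
E
```

```text
jig TCP [ 17.7 -31.8 164.2] yaw 0.03 F [ 0.4  0.3 -0.2] t 22.0333
base ((0.00794219970703125, 0.010040283203125), (189.75303649902344, 150.27101135253906), 0.04388879984617233) 15.92202205944937
top plate 9168 ((6.973899841308594, 3.891712188720703), (90.20680236816406, 108.03311920166016), 89.98509216308594) [[-44.0, -40.2, 38.3], [16.0, 11.9, 39.9], [60.1, 48.3, 41.5]]
19 21 [[44.3, -40.6], [44.4, -39.6], [44.6, -23.2], [44.7, -22.3]]
25 42 [[-31.3, -40.4], [-26.0, -38.6], [58.0, -20.8], [59.8, -20.8]]
31 167 [[-46.3, -41.0], [-41.5, -33.8], [52.5, -20.0], [59.5, -19.9]]
pocket 78 ((9.359855651855469, -32.303504943847656), (70.85370635986328, 21.851030349731445), 0.625629723072052) 8.0680211169932 [[-25.7, -43.0], [44.6, -21.0]]
fence y [49.83208388 64.64613039] stop x [31.32644511 77.82720886]
36 689 ((9.65212631225586, -31.462100982666016), (19.557193756103516, 70.00370788574219), 89.45375061035156) 39.83191295713351 [-25.126106    44.46952452]
62 944 ((9.519319534301758, -31.059436798095703), (44.52725601196289, 13.726062774658203), 0.30402952432632446) 67.87308421107666 [-11.9087702   31.53710411]
```

View pics/w5.png

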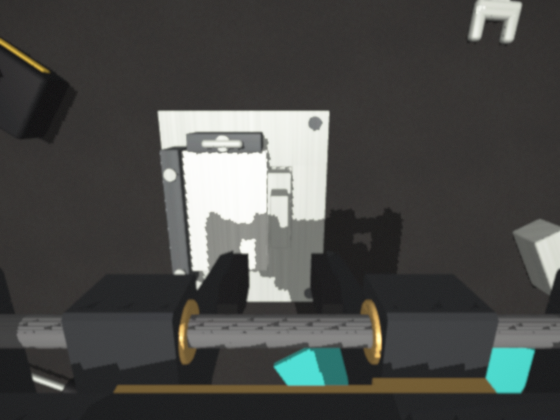

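The view shows the keeper seated beside the stack at (279, 170–240). Its shoulders read 39.8 mm, the top plate 39.9 mm and the rib top 67.9 mm. The stack is unchanged and the gripper is clear, so I'm handing in.

```bash
python3 -c "
from plant import finish_job
print(finish_job())"
```

```text
the job is handed in; nothing more can be done
None
```

I handed the job in at about 22 s of the 72 s allowed. All four plates measured square against the side fence and end stop, and the keeper sat fully home with its shoulders level with the top plate; everything was released, and the hand-in returned no verdict.

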